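# Unpack ear defenders and hang them on the bench rail

## Task

Swing both flaps of the tilted carton well back past upright and leave them open, while the ear defenders still sit in the carton; then draw the ear defenders out and hang them upright by the headband's crown pad over the horizontal bar, one cup on each side. Keep hold of them until the bar carries their weight, then let go and see that they hang still; never put or drop them on the bench, and leave the casting, green bin and deburring tool where they are.

Things in the scene. Friction and masses are not known exactly. Their poses are not given: they have to be found in the camera images.
- stand: Fixed blue stand with a 200 x 190 x 6 mm base plate that holds the carton tipped 30 degrees away from the robot (at yaw 0). Origin on the bench top; x points away from the robot, level. Moves and yaws between starts.
- carton: Brown cardboard carton fixed on the stand, 150 (x) x 180 (y) x 183 mm (z) outside, walls 4 mm. Origin: centre of its underside. z = out through the mouth, leaning 30 degrees from vertical away from the robot; x = down the slope, y = level. A white card cradle 45 mm high on its floor holds the cups with 2 mm play in x, so they come out only along the carton's z.
- carton_mouth (a point): Centre of the carton's mouth, in the plane of the rims, 183 mm from the underside; same axes as the carton.
- flap_left (a joint): Angle of the flap hinged on the carton's +y rim: 0 = shut, lying across the mouth, about 1.57 = standing up from the mouth, 3.0 = laid back level outside (stop). It starts ajar and stays where it is left (stiff crease). Flap 146 mm along x, 75 mm from hinge to free edge, 4 mm thick.
- flap_right (a joint): The same for the flap hinged on the carton's -y rim. Ajar, the two free edges leave a slot of about 40 to 65 mm along the carton's x.
- flap_left_hinge (a point): Middle of the left flap's hinge line, which runs along the carton's x; 88 mm from the mouth's centre towards +y.
- flap_right_hinge (a point): Middle of the right flap's hinge line; 88 mm from the mouth's centre towards -y.
- flap_left_edge (a point): Middle of the left flap's free edge.
- flap_right_edge (a point): Middle of the right flap's free edge.
- ear_defenders: Rigid ear defenders, about 0.25 kg: two red cups (72 mm diameter, 34 mm thick, axes along y, inner faces 70 mm apart, 138 mm over all), steel band in the yz plane, black crown pad on top. Origin: midway between the cups' lowest points; z towards the crown, height 136 mm. They stand in the carton, axes parallel to its axes, pad top about 43 mm below the mouth.
- crown (a point): Centre of the crown pad of the ear defenders, 126 mm above their origin. Pad 22 mm (x, the width to grip) x 54 mm (y) x 20 mm high; its underside is 116 mm above the origin.
- rail: Fixed hanging rail: grey base 300 x 70 x 8 mm, two 14 x 20 mm posts 270 mm apart (centres), and a round aluminium bar of 16 mm diameter, along the rail's x. Origin on the bench top under the bar's middle. Moves and yaws; carton and rail may swap sides.
- rail_mid (a point): Middle of the bar, on its axis, 150 mm above the bench; x along the bar, z up.
- casting: Bystander: ribbed aluminium casting 90 x 120 x 38 mm, origin centre of underside.
- green_bin: Bystander: green plastic bin 100 x 80 x 45 mm, origin centre of underside.
- deburring_tool: Bystander: hand tool like a screwdriver, 160 mm long, red handle, lying along its x on the bench.
Things that resemble listed ones, but are neither listed nor needed, are in the scene too. What is shaped like the ear_defenders but blue is not meant.

How it is judged (in metres and radians):
On the way, in this order (a step that is already met when the one before it is completed fails the run):
1. both flaps are swung back past 100 degrees while the ear defenders are still in the carton (moved less than 30 mm) (value of joint each of flap_left, flap_right above 1.75 rad and distance of crown from where it was at the start of the episode below 0.03 m), for 0.2 s.
2. the ear defenders are out of the carton: their crown more than 80 mm beyond the mouth plane or clear to the side ((z of crown in the frame of carton_mouth above 0.08 m or horizontal distance between crown and carton_mouth above 0.25 m)), for 0.1 s.
3. the ear defenders bear on the bar (over 0.5 N), in hanging position, while the fingers still hold them (y of crown in the frame of rail_mid between -0.03 and 0.03 m and z of crown in the frame of rail_mid between 0.008 and 0.03 m and x of crown in the frame of rail_mid between -0.115 and 0.115 m and angle between ear_defenders's own z axis and vertical below 0.35 rad and contact force between ear_defenders and rail above 0.5 N and contact force between the fingers and ear_defenders above 1 N), for 0.1 s.
At the end, for the whole second after the job is handed in: The ear defenders hang released and at rest (under 0.03 m/s and 0.3 rad/s) on the bar: crown pad centre 8 to 30 mm above the bar's axis, within 30 mm of it sideways and 115 mm of its middle along it, upright within 20 degrees; both flaps open past 100 degrees (y of crown in the frame of rail_mid between -0.03 and 0.03 m and z of crown in the frame of rail_mid between 0.008 and 0.03 m and x of crown in the frame of rail_mid between -0.115 and 0.115 m and angle between ear_defenders's own z axis and vertical below 0.35 rad and contact force between ear_defenders and rail above 0.5 N and value of joint each of flap_left, flap_right above 1.75 rad and contact force between the fingers and ear_defenders below 0.1 N and linear speed of ear_defenders below 0.03 m/s and angular speed of ear_defenders below 0.3 rad/s); the robot touches nothing.
It fails at once if the ear defenders are dropped or put down on the bench (crown lower than 130 mm; 126 mm when standing on it) (height (world z) of crown below 0.13 m).
It fails at once if the casting is shifted more than 30 mm (distance of casting from where it was at the start of the episode above 0.03 m).
It fails at once if the green bin is shifted more than 30 mm (distance of green_bin from where it was at the start of the episode above 0.03 m).
It fails at once if the deburring tool is shifted more than 30 mm (distance of deburring_tool from where it was at the start of the episode above 0.03 m).
It also fails if it takes over 64 s, if anything falls off the work surface, if the arm or the gripper's body presses on something with over 40 N, if the wrist force passes 120 N, or if a joint passes its speed limit or range.

## Robot

A 6-joint arm with a two-finger parallel gripper is mounted at the origin on the work surface. World frame = base frame: x ahead of the robot, y to its left, z up, the work surface at z = 0. Lengths are in m, angles in degrees, forces in N, time in s.
With the tool pointing down it reaches from about 0.35 to 0.875 m from the base axis. Payload 4.2 kg.
Tool frame: the origin (TCP) lies midway between the tips of the shut fingers; the grasp point (between the pads) lies 19 mm behind it; z points along the fingers, y is the line along which they close (so a half turn about z gives the same grasp; the last joint's range is limited). The gripper opens to 87 mm and grips with 3 to 60 N. Pads are 19 mm wide; open, the fingers measure 117 mm over their backs; the gripper's body (75 mm by 190 mm) begins 51 mm behind the grasp point.
Start: joints at [87.296, 22.042, 0.453, 0, -68.411, -14.817], TCP at [0.188, 0.596, 0.223] pointing down, gripper open.
Joint ranges: [-179.83, 179.83], [-69.29, 118.12], [-61.27, 80.66], [-181.25, 117.63], [-171.15, -9.14], [-177.46, 177.46]. Speed limits (degrees/s): [159.86, 159.86, 180, 180, 180, 180].

## Interface

Orientations are given as a 3x3 rotation matrix whose columns are the frame's x, y, z axes.
In Python, from station import * gives the robot as it stands.
- The arm moves only by the tool move_arm, never from a script. Its argument "targets" is text: rows parted by semicolons, each of 4 numbers parted by spaces: the shift along the world's x, y, z in units of 25 mm (1.0 is 25 mm), then the turn about the world's z in units of 5 degrees (1.0 is 5 degrees). In form: tx ty tz spin; .... A call has 1 to 10 rows; each row shifts and turns the commanded pose from where the row before left it; what a row does not reach is not made up. A row lasts 1/12 s, in which the tool goes at most 41.7 mm and 7.16 degrees, less where a joint would pass 70% of its speed; a pose out of reach is approached as far as the arm can. A call is refused whole if a number of a shift passes 1 or a number of a turn 1, either way. A call with a gripper value outside its range is refused whole. "gripper" is the finger opening in mm, from 0 to 87, set as the call begins (left out, the last holds). The fingers move at their own pace and stop on an object; the grip force is fixed at half the most. Time passes only in rows, so rows that do not move let the fingers close. It gives the time, the measured TCP pose, the force, the opening and the grip force at its end, in the units of the state.
- sense(): the state, without advancing time (a new reading comes with each control period).
- capture(name): name is "side" or "top" or "wrist"; returns a dict with "image" (480x640x3 uint8, blue, green, red), "fx", "fy", "cx", "cy" (pixels), "world_from_camera" (4x4, takes a point from camera to world coordinates); the wrist camera has in their place "hand_eye" (4x4, takes a point from camera to tool coordinates, whose origin is the TCP and whose axes are the flange's). Camera axes: x right, y up, looking along -z (the intrinsics and any distortion apply to the point x, -y, -z); pixel columns grow to the right and rows downward; lengths in m; the calibration is good to about 2 mm. A picture is of the moment at which its call begins: read the wrist's pose just before it. There is no depth.
- finish_job(): hands the job in; it is judged then, once.
The state is a dict: "time_s": time; "joints": joint angles; "joint_velocities": joint speeds; "effort": joint torques, N m; "tcp_pos": TCP position; "ee_rot": TCP orientation; "wrist_force": force on the tool from outside, world axes, zero at the start; "moment": the same for the moment, N m; "gripper_width": opening from 0.0 (shut) to 1.0 (fully open); "gripper_force": force on a finger pad.
Only numpy, scipy, OpenCV 4.12 (cv2) and the standard library are available. Lean on these libraries where they do the work, as an engineer would, in place of code of your own. Each camera call takes 0.05 s, during which the arm holds its last target. There are 200 camera calls.

## Working session

There is one attempt and no reset: what is moved stays moved. The work goes in short steps, Python scripts to look and compute and a tool call to move; the robot and the scene stay as the last step left them, time stands still between calls to the robot, and variables do not carry over. Pictures are saved under pics/ and viewed, at most 10 in all, crops included, and the job is handed in when it is done.

Besides the shell and the picture viewer there is one more tool, called after ">>>" as a command line: name --argument value ..., lists and objects as JSON in quotes. move_arm: Moves the arm, as the interface text tells. Its arguments: {"type":"object","properties":{"targets":{"type":"string"},"gripper":{"type":"number"}},"required":["targets"]}

```bash
mkdir -p pics; ls; python3 - <<'E'
from station import *
import cv2,numpy as np
s=sense();print(s)
ims=[]
np.set_printoptions(precision=4,suppress=True)
import pickle
d={}
for n in("side","top"):
    c=capture(n);d[n]=c;cv2.imwrite(f"pics/{n}0.png",c["image"])
    print(n,{k:v for k,v in c.items() if k!="image"})
pickle.dump(d,open("c0.pkl","wb"))
E
```

```text
pics
{'time_s': 0.0, 'joints': array([ 8.72967846e+01,  2.20904878e+01,  3.78854621e-01, -2.89758174e-02,
       -6.84126729e+01, -1.48176372e+01]), 'joint_velocities': array([ 0.00724177, -0.02524919, -0.03203204, -0.10049803,  0.0950605 ,
        0.010507  ]), 'effort': array([-1.43306097e-03, -3.90666175e+01,  1.87411469e+01,  4.21997845e+00,
        1.10638904e-02, -1.85866861e-04]), 'tcp_pos': array([0.18794662, 0.5954224 , 0.22145622]), 'ee_rot': array([[ 9.53551290e-01, -3.01230161e-01, -5.72046905e-04],
       [-3.01230688e-01, -9.53548883e-01, -2.14491271e-03],
       [ 1.00637715e-04,  2.21760237e-03, -9.99997536e-01]]), 'wrist_force': array([ 0.3593492 , -0.55943168,  0.13912058]), 'moment': array([ 0.00650967, -0.00298216,  0.01393565]), 'gripper_force': 0.0, 'gripper_width': 0.998006738651883}
side {'fx': 544.6557237925074, 'fy': 544.6557237925074, 'cx': 317.63153120550265, 'cy': 234.03457287073488, 'world_from_camera': array([[ 0.8746,  0.3351, -0.3503,  0.0214],
       [-0.4847,  0.5863, -0.6491, -1.0257],
       [-0.0121,  0.7375,  0.6752,  1.1169],
       [ 0.    ,  0.    ,  0.    ,  1.    ]])}
top {'fx': 443.013351834829, 'fy': 443.013351834829, 'cx': 319.8877141317248, 'cy': 237.91864775482264, 'world_from_camera': array([[-0.0102,  0.9894, -0.1448,  0.3422],
       [-0.9999, -0.0117, -0.0093, -0.1161],
       [-0.0108,  0.1447,  0.9894,  1.0876],
       [ 0.    ,  0.    ,  0.    ,  1.    ]])}
```

View pics/side0.png

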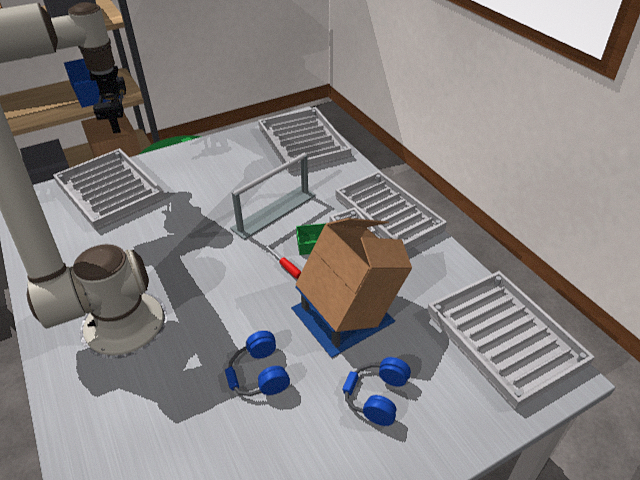

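View pics/top0.png

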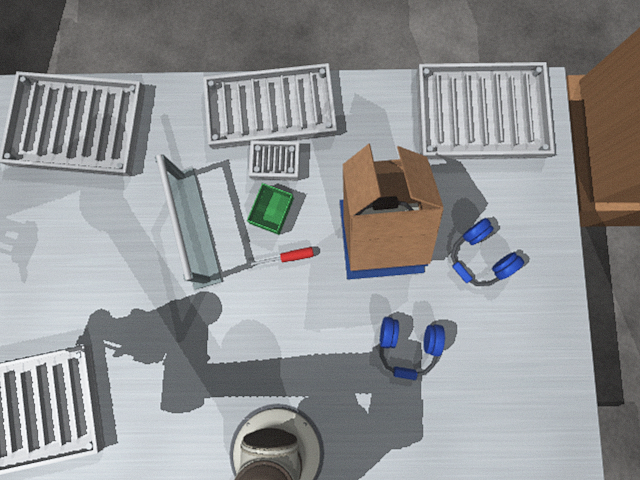

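The side picture shows the carton at (352,275), the rail at (272,200), the green bin at (310,238) and the tool at (290,268). The top picture shows the carton at (392,215), the rail bar from (160,157) to (188,278), the bin at (270,208), the small casting at (275,160) and the tool at (285,256).

Candidates for the ear defenders are the two blue sets, top (408,350) and (485,255), which are decoys, and the black pad with steel band inside the carton at top (385,203), which I choose. I'll check that one in a close crop.

```bash
python3 - <<'E'
import cv2,pickle,numpy as np
d=pickle.load(open("c0.pkl","rb"))
def crop(n,u,v,w,h,s):
    im=cv2.resize(d[n]["image"][v:v+h,u:u+w],None,fx=s,fy=s,interpolation=cv2.INTER_CUBIC)
    for x in range((u+9)//10*10,u+w,10):
        cv2.line(im,((x-u)*s,0),((x-u)*s,4 if x%50 else 14),(0,255,255),1)
        if x%20==0: cv2.putText(im,str(x),((x-u)*s-10,24),0,.35,(0,255,255),1)
    for y in range((v+9)//10*10,v+h,10):
        cv2.line(im,(0,(y-v)*s),(4 if y%50 else 14,(y-v)*s),(0,255,255),1)
        if y%20==0: cv2.putText(im,str(y),(6,(y-v)*s+4),0,.35,(0,255,255),1)
    return im
cv2.imwrite("pics/t1.png",crop("top",325,138,133,150,4)[:600])
a=crop("side",285,205,133,150,4)
cv2.imwrite("pics/ts.png",np.hstack([crop("top",330,138,115,145,4)[:580,:400+60],crop("side",285,215,85,145,4)]))
cv2.imwrite("pics/r.png",np.hstack([crop("top",150,145,90,150,4),crop("side",225,145,110,150,4)]))
E
```

```text
(no output)
```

View pics/t1.png

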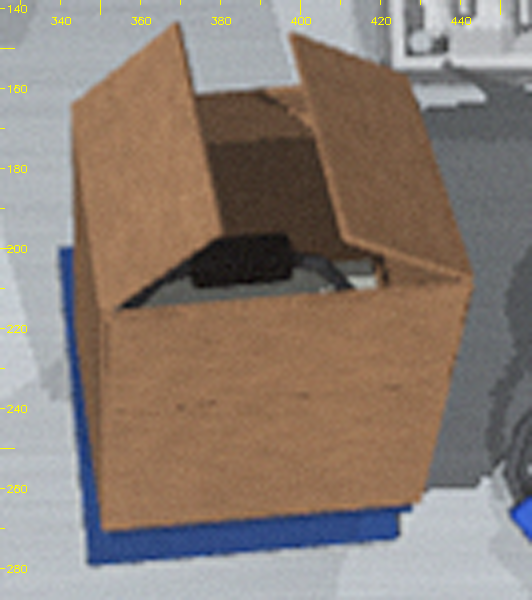

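View pics/r.png

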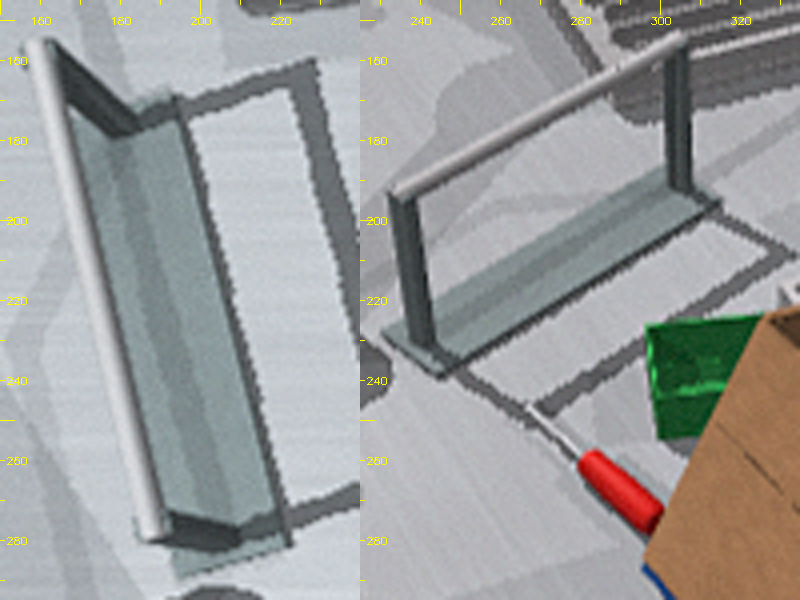

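The crop confirms the black pad, steel band and a red/white glimpse inside the carton: the pad is at top (386,203). The near rim corners are (353.8,215.5) and (442.5,206.8), and the far hinge ends are (343,164) and (427,157.5). The bar ends are top (160,155.5) and (188,279), side (235,192.5) and (305,154.5).

```bash
cat > h.py <<'E'
import cv2,pickle,numpy as np
from scipy.optimize import least_squares
from scipy.spatial.transform import Rotation as R
np.set_printoptions(precision=4,suppress=True)
def proj(c,P):
    T=np.linalg.inv(c["world_from_camera"]);p=np.atleast_2d(P)@T[:3,:3].T+T[:3,3]
    return np.c_[c["cx"]+c["fx"]*p[:,0]/-p[:,2],c["cy"]-c["fy"]*p[:,1]/-p[:,2]]
def ray(c,u,v):
    d=c["world_from_camera"][:3,:3]@[(u-c["cx"])/c["fx"],-(v-c["cy"])/c["fy"],-1]
    return c["world_from_camera"][:3,3],d
def onz(c,u,v,z):
    o,d=ray(c,u,v);return o+d*(z-o[2])/d[2]
def carton(p):  # x,y,z,yaw -> R,t
    return (R.from_euler('z',p[3])*R.from_euler('y',30,degrees=True)).as_matrix(),np.array(p[:3])
def flap(side,a,x):
    return [x,side*(0.088-0.075*np.cos(a)),0.183+0.075*np.sin(a)]
E
python3 - <<'E'
from h import *
d=pickle.load(open("c0.pkl","rb"));T,S=d["top"],d["side"]
obs=np.array([[353.75,215.5],[442.5,206.75],[350.75,270.5],[430,263.75],[343,163.75],[427,157.5],[380.5,196.75],[369.5,144],[411,197.5],[398,146.75]])
def pts(p):
    Rm,t=carton(p)
    L=[[-.075,.09,.183],[-.075,-.09,.183],[-.075,.09,0],[-.075,-.09,0],[.073,.088,.183],[.073,-.088,.183],flap(1,p[4],-.073),flap(1,p[4],.073),flap(-1,p[5],-.073),flap(-1,p[5],.073)]
    return np.array(L)@Rm.T+t
f=lambda p:(proj(T,pts(p))-obs).ravel()
r=least_squares(f,[.4,-.3,.06,0,.7,.7],loss='soft_l1')
p=r.x;print(p,np.degrees(p[3:]));print(f(p).reshape(-1,2))
Rm,t=carton(p);print("mouth",t+Rm@[0,0,.183],"crown",t+Rm@[0,0,.13]);print(Rm)
print("sidepx",proj(S,pts(p)))
for a,b in(((347,279),'nl'),((424.5,272),'nr'),((340,199),'fl')): print(b,onz(T,*a,.006))
for a in((160,155.5),(188,279)):print("bar T",onz(T,*a,.15))
for a in((305,154.5),(235,192.5)):print("bar S",onz(S,*a,.15))
for n,a in(("bin",(270,208)),("tooltip",(252,263)),("toolend",(318,251)),("cast",(275,160))):print(n,onz(T,*a,.03))
im=S["image"].copy();im=cv2.resize(im,None,fx=3,fy=3)
for q in proj(S,pts(p)):cv2.circle(im,tuple(int(v*3+1) for v in q),4,(0,255,0),1)
cv2.imwrite("pics/s2.png",im[600:1110,780:1320])
pickle.dump(p,open("fit.pkl","wb"))
E
```

```text
[ 0.486  -0.2599  0.0503  0.0756  0.7633  0.5317] [ 4.3327 43.7367 30.4635]
[[-3.0348  1.3545]
 [ 1.0219  2.0626]
 [-0.2231 -0.464 ]
 [ 0.0053 -0.6174]
 [ 0.8965  0.994 ]
 [-1.1474  0.1591]
 [ 0.5366 -1.788 ]
 [ 0.5207 -0.4747]
 [ 0.1143 -0.0376]
 [-0.7384 -0.3578]]
mouth [ 0.5773 -0.253   0.2088] crown [ 0.5508 -0.255   0.1629]
[[ 0.8636 -0.0755  0.4986]
 [ 0.0654  0.9971  0.0378]
 [-0.5     0.      0.866 ]]
sidepx [[325.3021 224.5343]
 [370.8097 269.2559]
 [295.5963 284.6188]
 [335.9736 332.1364]
 [366.7831 227.9743]
 [411.2655 268.5623]
 [348.719  219.1957]
 [389.0963 222.6809]
 [360.8896 238.0521]
 [401.2704 240.2034]]
nl [ 0.3987 -0.1709  0.006 ]
nr [ 0.4136 -0.3597  0.006 ]
fl [ 0.5981 -0.1572  0.006 ]
bar T [0.6674 0.2438 0.15  ]
bar T [0.3948 0.1728 0.15  ]
bar S [0.6675 0.246  0.15  ]
bar S [0.4025 0.1767 0.15  ]
bin [0.5721 0.0148 0.03  ]
tooltip [0.4381 0.0572 0.03  ]
toolend [ 0.4652 -0.1013  0.03  ]
cast [0.6935 0.0031 0.03  ]
```

View pics/s2.png

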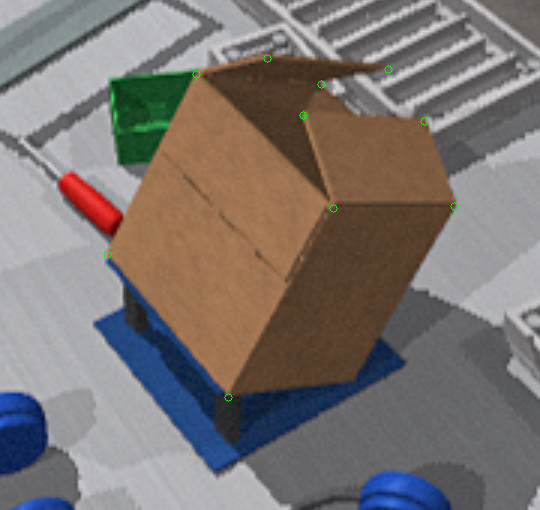

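The overlay matches within about 1 mm, so the carton pose is sound: mouth at (.577,-.253,.209), yaw 4.3°. The rail middle is (.531,.208), yaw 14.6°. Now I move above the carton.

>>> move_arm --targets "0.2 -0.5 1 0.44;0.4 -1 1 0.44;0.4 -1 1 0.44;0.4 -1 1 0.44;0.5 -1 1 0.44;0.5 -1 0.5 0.44;0.5 -1 0 0.44;0.5 -1 0 0.44;0.5 -1 0 0.44;0.5 -1 0 0.44" --gripper 0

```text
time_s: 0.93
tcp_pos: [0.2983, 0.3569, 0.3598]
ee_rot: [[0.997, 0.08, -0.0], [0.08, -0.997, -0.0], [-0.0, 0.0, -1.0]]
wrist_force: [0.3, 0.6, 0.5]
gripper_width: 0.325
gripper_force: 0.0
```

>>> move_arm --targets "0.5 -1 0 0;0.5 -1 0 0;0.5 -1 0 0;0.5 -1 0 0;0.5 -1 0 0;0.5 -1 0 0;0.5 -1 0 0;0.5 -1 0 0;0.5 -1 0 0;0.5 -1 0 0"

```text
time_s: 1.77
tcp_pos: [0.4232, 0.1071, 0.3598]
ee_rot: [[0.997, 0.078, -0.001], [0.078, -0.997, 0.0], [-0.001, -0.0, -1.0]]
wrist_force: [0.9, 0.7, 1.0]
gripper_width: 0.002
gripper_force: 0.0
```

>>> move_arm --targets "0.5 -1 0 0;0.5 -1 0 0;0.5 -1 0 0;0.5 -1 0 0;0.5 -1 0 0;0.5 -1 0 0;0.5 -1 0 0;0.5 -1 0 0;0.5 -1 0 0;0.5 -1 0 0"

```text
time_s: 2.6
tcp_pos: [0.5483, -0.1428, 0.3595]
ee_rot: [[0.997, 0.078, -0.001], [0.078, -0.997, 0.0], [-0.001, -0.0, -1.0]]
wrist_force: [0.8, 1.2, 0.6]
gripper_width: 0.009
gripper_force: 0.0
```

>>> move_arm --targets "0.4 -1 0 0;0.4 -1 0 0;0.4 -1 0 0;0.4 -1 0 0;0 -0.2 0 0;0 0 0 0"

```text
time_s: 3.1
tcp_pos: [0.588, -0.2479, 0.3582]
ee_rot: [[0.997, 0.075, -0.003], [0.075, -0.997, 0.001], [-0.003, -0.001, -1.0]]
wrist_force: [0.7, 0.0, -0.1]
gripper_width: 0.001
gripper_force: 0.0
```

```bash
python3 - <<'E'
from h import *
from station import *
print(sense()["tcp_pos"],sense()["joints"])
s=capture("side")["image"][120:340,260:460];t=capture("top")["image"][100:270,320:500];w=capture("wrist");pickle.dump(w,open("w.pkl","wb"));print(w["hand_eye"],w["fx"])
r=lambda i,W,H:cv2.resize(i,(W,H))
im=np.hstack([r(s,400,440),r(t,400,378*1)[:378] if 0 else r(t,400,440)])
cv2.imwrite("pics/g1.png",im)
E
```

```text
[ 0.588  -0.2479  0.3582] [ -8.3684  20.4852  17.0797  -0.0197 -86.7684 102.6989]
[[ 0.0004  0.9594  0.2819  0.0782]
 [ 1.     -0.0007  0.0006 -0.0007]
 [ 0.0008  0.2819 -0.9594 -0.1621]
 [ 0.      0.      0.      1.    ]] 407.3328640913445
```

View pics/g1.png

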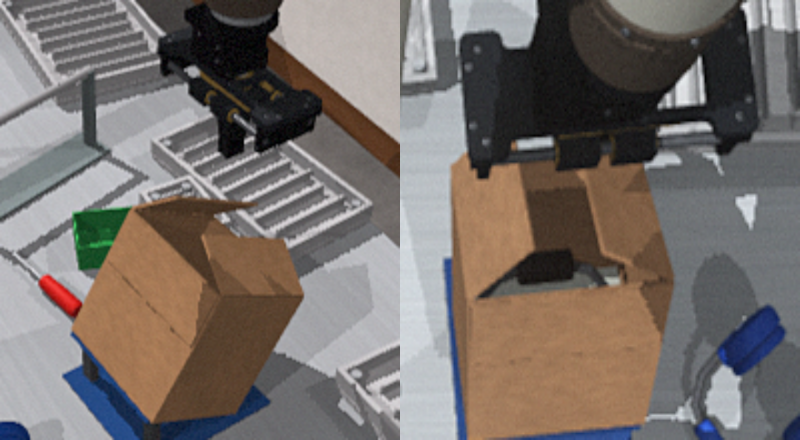

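The left panel (side view) shows the closed gripper above the carton, body long across the carton at about (240,110). The right panel (top view) shows both flaps still ajar. So the 190 mm side of the body lies along the closing line. Now I push the left flap from inside.

>>> move_arm --targets "0.1 0 -1 0;0.1 0 -1 0;0.1 0 -1 0;0.1 0 -1 0;0.1 0 -0.95 0;0 0.3 0 0;0 0.5 0 0;0 0.5 0 0;0 0.5 0 0;0 0.5 0 0"

```text
time_s: 4.08
tcp_pos: [0.602, -0.1876, 0.2404]
ee_rot: [[0.997, 0.079, 0.007], [0.079, -0.997, -0.001], [0.007, 0.002, -1.0]]
wrist_force: [-0.5, -0.2, 0.2]
gripper_width: 0.005
gripper_force: 0.4
```

>>> move_arm --targets "0 0.5 0 0;0 0.5 0 0;0 0.5 0 0;0 0.5 0 0;0 0.3 -0.25 0;0 0.3 -0.25 0;0 0.2 -0.25 0;0 0.2 -0.25 0;0 0 0 0"

```text
time_s: 4.83
tcp_pos: [0.5997, -0.1131, 0.2089]
ee_rot: [[0.997, 0.078, -0.004], [0.078, -0.997, 0.001], [-0.004, -0.001, -1.0]]
wrist_force: [-0.5, -0.3, -0.4]
gripper_width: 0.001
gripper_force: 0.0
```

>>> move_arm --targets "0 -0.4 1 0;0 -1 1 0;0 -1 1 0;0 -1 0 0;0 -1 0 0;0 -1 0 0;0 0 -1 0;0 0 -1 0;0 0 -0.5 0;0 0 0 0"

```text
time_s: 5.67
tcp_pos: [0.5984, -0.249, 0.2193]
ee_rot: [[0.997, 0.076, -0.008], [0.076, -0.997, 0.003], [-0.008, -0.003, -1.0]]
wrist_force: [-0.4, 0.5, -1.6]
gripper_width: 0.009
gripper_force: 0.0
```

>>> move_arm --targets "0 -0.4 0 0;0 -0.5 0 0;0 -0.5 0.1 0;0 -0.5 0.2 0;0 -0.5 0.2 0;0 -0.5 0.1 0;0 -0.5 0 0;0 -0.5 0 0;0 -0.5 0 0;0 -0.3 0 0"

```text
time_s: 6.5
tcp_pos: [0.5996, -0.3689, 0.2373]
ee_rot: [[0.997, 0.076, -0.003], [0.076, -0.997, 0.0], [-0.003, -0.001, -1.0]]
wrist_force: [0.4, 0.5, 0.2]
gripper_width: 0.005
gripper_force: 0.2
```

>>> move_arm --targets "0 -0.3 -0.25 0;0 -0.3 -0.25 0;0 -0.3 -0.25 0;0 -0.2 -0.25 0;0 0 0 0;0 0.3 1 0;0 0.7 1 0;0 0.7 1 0;0 0.7 1 0;0 0 0 0"

```text
time_s: 7.33
tcp_pos: [0.6026, -0.3329, 0.3204]
ee_rot: [[0.997, 0.081, 0.01], [0.081, -0.997, -0.005], [0.009, 0.006, -1.0]]
wrist_force: [0.8, -1.0, 1.8]
gripper_width: 0.005
gripper_force: 0.0
```

```bash
python3 - <<'E'
from h import *
from station import *
print(sense()["tcp_pos"],sense()["joints"])
d={"side":capture("side"),"top":capture("top")};pickle.dump(d,open("c1.pkl","wb"))
s=d["side"]["image"][180:350,270:440];t=d["top"]["image"][120:290,310:480]
cv2.imwrite("pics/g2.png",cv2.resize(np.hstack([s,t]),(800,400),interpolation=cv2.INTER_CUBIC))
E
```

```text
[ 0.6026 -0.3329  0.3204] [-15.444   25.8707  20.1092   0.1222 -83.6242 110.0969]
```

View pics/g2.png

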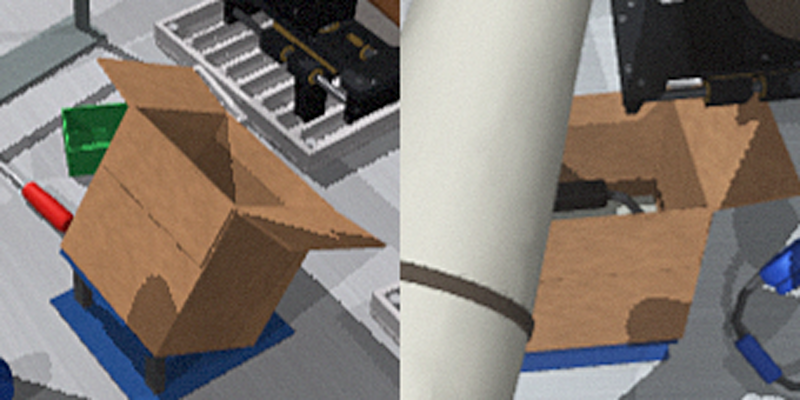

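Both flaps are wide open: the left flap is at side crop (145,85) and the right at (310,225), with the pad visible at top crop (580,195).

A strictly vertical tool would foul the near rim before it reached the pad. I'll see what the arm does near the inner reach limit, well clear of everything.

>>> move_arm --targets "-1 0.5 1 0;-1 0.5 1 0;-1 0.5 1 0;-1 0.5 1 0;-1 0.5 0.5 0;-1 0.5 0 0;-1 0.5 0 0;-1 0.5 0 0;-1 0.5 0 0;-1 0.5 0 0"

```text
time_s: 8.27
tcp_pos: [0.3491, -0.2088, 0.4244]
ee_rot: [[0.997, 0.077, -0.003], [0.077, -0.997, 0.001], [-0.003, -0.001, -1.0]]
wrist_force: [0.4, 1.4, -0.5]
gripper_width: 0.008
gripper_force: 0.0
```

>>> move_arm --targets "-1 0.3 0 0;-1 0.3 0 0;-1 0.3 0 0;-1 0.3 0 0;-1 0.3 0 0"

```text
time_s: 8.68
tcp_pos: [0.2242, -0.1714, 0.4247]
ee_rot: [[0.997, 0.077, -0.003], [0.077, -0.997, 0.001], [-0.003, -0.001, -1.0]]
wrist_force: [0.7, 0.7, 0.5]
gripper_width: 0.001
gripper_force: 0.0
```

```bash
python3 - <<'E'
from station import *
s=sense();print(s["tcp_pos"],s["joints"],s["ee_rot"])
E
```

```text
[ 0.224155   -0.1714287   0.42470546] [-2.94249696e+00 -1.92704072e+01 -1.41874888e+01 -1.95288941e-02
 -9.52800453e+01  9.73650913e+01] [[ 9.97014289e-01  7.71415668e-02 -3.41855315e-03]
 [ 7.71437645e-02 -9.97019846e-01  5.15563913e-04]
 [-3.36859393e-03 -7.77744647e-04 -9.99994024e-01]]
```

>>> move_arm --targets "0.4 1 0 0;0.4 1 -0.5 0;0.4 1 -1 0;0.4 1 -1 0;0.4 1 -1 0;0.4 1 -1 0;0.4 1 -1 0;0 0 -1 0;0 0 -1 0;0 0 -1 0"

```text
time_s: 9.52
tcp_pos: [0.2948, 0.0032, 0.2113]
ee_rot: [[0.997, 0.079, -0.003], [0.079, -0.997, -0.001], [-0.003, 0.001, -1.0]]
wrist_force: [-0.3, 0.3, -0.9]
gripper_width: 0.006
gripper_force: 0.0
```

>>> move_arm --targets "0 0 -1 0;0 0 -1 0;-0.4 0 -0.5 0;-0.4 0 0 0;-0.4 0 0 0;-0.4 0 0 0"

```text
time_s: 10.02
tcp_pos: [0.2542, 0.0023, 0.1498]
ee_rot: [[0.997, 0.077, -0.004], [0.077, -0.997, -0.003], [-0.004, 0.003, -1.0]]
wrist_force: [-0.5, -0.2, -0.2]
gripper_width: 0.009
gripper_force: 0.0
```

```bash
python3 - <<'E'
from station import *
s=sense();print(s["tcp_pos"],s["joints"],s["ee_rot"])
E
```

```text
[0.25421    0.00234116 0.14983019] [ 3.94589472e+01 -1.42696174e+01 -5.09149695e+01 -1.17748054e-02
 -5.36186030e+01  5.49536522e+01] [[ 0.99703818  0.07682096 -0.00366201]
 [ 0.07681095 -0.99704174 -0.00280003]
 [-0.00386628  0.00251046 -0.99998937]]
```

>>> move_arm --targets "-0.4 0 -0.5 0;-0.4 0 -0.5 0;-0.4 0 -0.5 0;-0.4 0 -0.5 0;-0.3 0 -0.3 0"

```text
time_s: 10.43
tcp_pos: [0.2106, 0.0037, 0.0968]
ee_rot: [[0.997, 0.078, -0.006], [0.078, -0.997, 0.002], [-0.005, -0.002, -1.0]]
wrist_force: [-1.2, -0.9, -0.0]
gripper_width: 0.006
gripper_force: 0.0
```

```bash
python3 - <<'E'
from station import *
s=sense();print(s["tcp_pos"],s["joints"],s["ee_rot"])
E
```

```text
[0.21056657 0.00374052 0.09683556] [ 49.66693403 -16.10269313 -61.27609449  -0.4504755  -44.9481951
  45.10861741] [[ 0.99696158  0.07769353 -0.00559764]
 [ 0.07770569 -0.99697436  0.00198898]
 [-0.00542618 -0.00241791 -0.99998236]]
```

>>> move_arm --targets "-0.4 0 -0.4 0;-0.4 0 -0.4 0;-0.4 0 -0.4 0;0 0 0 0"

```text
time_s: 10.77
tcp_pos: [0.2012, 0.0035, 0.09]
ee_rot: [[0.996, 0.076, -0.036], [0.077, -0.997, 0.011], [-0.035, -0.014, -0.999]]
wrist_force: [0.9, 0.3, 0.6]
gripper_width: 0.005
gripper_force: 0.0
```

```bash
python3 - <<'E'
from station import *
s=sense();print(s["tcp_pos"],s["joints"],s["ee_rot"])
E
```

```text
[0.20121701 0.00347064 0.09000233] [ 48.80542639 -15.02333605 -61.24765262  -2.7891737  -44.67695419
  47.5885582 ] [[ 0.99643875  0.0763852  -0.03570888]
 [ 0.07682645 -0.99698213  0.01115044]
 [-0.03474939 -0.01385411 -0.99930003]]
```

>>> move_arm --targets "0.5 0 0.5 0;0.5 0 0.5 0;0 0 0 0"

```text
time_s: 11.02
tcp_pos: [0.2301, 0.0055, 0.1174]
ee_rot: [[0.997, 0.076, -0.029], [0.077, -0.997, 0.015], [-0.028, -0.017, -0.999]]
wrist_force: [1.1, 0.2, 0.3]
gripper_width: 0.005
gripper_force: 0.0
```

>>> move_arm --targets "-0.5 0 -0.5 0;-0.5 0 -0.5 0;-0.5 0 -0.5 0;-0.5 0 -0.5 0;-0.5 0 -0.5 0;-0.5 0 -0.5 0;-0.5 0 -0.5 0;-0.5 0 -0.5 0"

```text
time_s: 11.68
tcp_pos: [0.1813, 0.0058, 0.0682]
ee_rot: [[0.991, 0.074, -0.107], [0.079, -0.996, 0.042], [-0.104, -0.05, -0.993]]
wrist_force: [-0.5, 0.2, 0.6]
gripper_width: 0.005
gripper_force: 0.0
```

The tilt produced at the reach limit persists, so the tool can be tilted 30° there. The inner limit is cramped, so I'll do it at the outer limit: push outward with the tool preset in yaw, then turn about world z so the fingers point along the carton's axis.

>>> move_arm --targets "0.8 -0.4 1 0;0.9 -0.5 1 0;1 -0.6 1 0.5;1 -0.6 1 1;1 -0.6 1 1;1 -0.6 1 1;1 -0.6 1 1;1 -0.6 1 1;1 -0.6 1 1;1 -0.6 1 1"

```text
time_s: 12.52
tcp_pos: [0.425, -0.1377, 0.3184]
ee_rot: [[0.736, 0.668, -0.113], [0.669, -0.742, -0.03], [-0.104, -0.054, -0.993]]
wrist_force: [0.5, 0.0, -0.4]
gripper_width: 0.003
gripper_force: 0.0
```

>>> move_arm --targets "1 -0.6 1 1;1 -0.6 1 1;1 -0.6 1 1;1 -0.6 1 1;1 -0.6 1 1;1 -0.6 1 1;1 -0.6 1 0.7;1 -0.6 0.2 0;1 -0.6 0 0;1 -0.4 0 0"

```text
time_s: 13.35
tcp_pos: [0.675, -0.2836, 0.4975]
ee_rot: [[0.248, 0.966, -0.076], [0.963, -0.254, -0.085], [-0.101, -0.052, -0.994]]
wrist_force: [1.1, 0.2, 1.0]
gripper_width: 0.005
gripper_force: 0.0
```

```bash
python3 - <<'E'
from station import *
s=sense();print(s["time_s"],s["tcp_pos"],s["joints"],s["ee_rot"])
E
```

```text
13.35 [ 0.67495546 -0.28358131  0.49753941] [  -7.931324     39.28443143   65.84431053    6.25355212 -120.08564003
  176.30777915] [[ 0.24810955  0.96573081 -0.07619484]
 [ 0.96345045 -0.25419444 -0.08454829]
 [-0.10101919 -0.05243271 -0.99350185]]
```

>>> move_arm --targets "0.9 -0.15 0 -0.5;0.9 -0.15 0 -0.5;0.9 -0.15 0 0;0.9 -0.15 0 0;0.9 -0.15 0 0;0.9 -0.15 0 0"

```text
time_s: 13.85
tcp_pos: [0.7482, -0.2839, 0.4542]
ee_rot: [[0.317, 0.948, -0.033], [0.942, -0.319, -0.104], [-0.11, 0.002, -0.994]]
wrist_force: [0.0, 0.0, 0.2]
gripper_width: 0.006
gripper_force: 0.0
```

```bash
python3 - <<'E'
from station import *
s=sense();print(s["time_s"],s["tcp_pos"],s["joints"],s["ee_rot"])
E
```

```text
13.85 [ 0.74815183 -0.28386302  0.45418896] [  -6.9327625    49.80806005   80.65507633    7.27424795 -121.82991554
  172.11644954] [[ 0.31717641  0.9477749  -0.03349428]
 [ 0.94202001 -0.31893637 -0.10429718]
 [-0.1095328   0.00152832 -0.99398201]]
```

>>> move_arm --targets "0.9 -0.15 0.4 0;0.9 -0.15 0.4 0;0.9 -0.15 0.4 0;0.9 -0.15 0.4 0;0.9 -0.15 0.4 0;0.9 -0.15 0.4 0;0.9 -0.15 0.4 0;0.9 -0.15 0.4 0"

```text
time_s: 14.52
tcp_pos: [0.8023, -0.2746, 0.4361]
ee_rot: [[0.317, 0.946, 0.066], [0.94, -0.305, -0.152], [-0.124, 0.11, -0.986]]
wrist_force: [0.6, -0.2, 0.4]
gripper_width: 0.008
gripper_force: 0.0
```

```bash
python3 - <<'E'
from station import *
s=sense();print(s["time_s"],s["tcp_pos"],s["joints"],s["ee_rot"])
E
```

```text
14.5167 [ 0.80228273 -0.27459616  0.43607923] [  -5.08914357   51.59786693   80.60241884    9.17499235 -114.14261282
  170.96261621] [[ 0.3171279   0.94609214  0.06587536]
 [ 0.94028237 -0.30460066 -0.15194574]
 [-0.12368899  0.11012767 -0.98619112]]
```

>>> move_arm --targets "1 0.6 0.5 0;1 0.6 0.5 0;1 0.6 0.5 0;1 0.6 0.5 0;1 0.6 0.5 0;1 0.6 0.5 0;1 0.6 0.5 0;1 0.6 0.5 0;1 0.6 0.5 0;1 0.6 0.5 0"

```text
time_s: 15.35
tcp_pos: [0.8839, -0.0978, 0.4394]
ee_rot: [[0.316, 0.925, 0.212], [0.941, -0.277, -0.194], [-0.12, 0.261, -0.958]]
wrist_force: [-0.1, 1.2, -0.3]
gripper_width: 0.003
gripper_force: 0.0
```

```bash
python3 - <<'E'
from station import *
s=sense();print(s["time_s"],s["tcp_pos"],s["joints"],s["ee_rot"])
E
```

```text
15.35 [ 0.88394678 -0.09783284  0.43944806] [   8.24542407   52.70771955   80.59739008   13.42357774 -106.66275941
  159.24727959] [[ 0.3161116   0.92462617  0.21246155]
 [ 0.94104722 -0.27716307 -0.19393493]
 [-0.12043082  0.26124143 -0.95773135]]
```

>>> move_arm --targets "1 0.15 0.5 0;1 0.15 0.5 0;1 0.15 0.5 0;1 0.15 0.5 0;1 0.15 0.5 0;1 0.15 0.5 0;1 0.15 0.5 0;1 0.15 0.5 0;1 0.15 0.5 0;1 0.15 0.5 0"

```text
time_s: 16.18
tcp_pos: [0.9492, -0.0583, 0.4381]
ee_rot: [[0.309, 0.873, 0.378], [0.946, -0.241, -0.216], [-0.098, 0.424, -0.9]]
wrist_force: [-0.4, -0.6, 0.8]
gripper_width: 0.005
gripper_force: 0.0
```

```bash
python3 - <<'E'
from station import *
s=sense();print(s["time_s"],s["tcp_pos"],s["joints"],s["ee_rot"])
E
```

```text
16.1833 [ 0.94923425 -0.05827035  0.43813384] [ 11.13188965  54.58477102  80.59672087  16.64237316 -95.70721144
 156.68100976] [[ 0.30903543  0.87289123  0.37756855]
 [ 0.9460381  -0.24143756 -0.21614766]
 [-0.09751417  0.42399152 -0.90040112]]
```

>>> move_arm --targets "0 0 0 -1;0 0 0 -1;0 0 0 -1;0 0 0 -1;0.5 0.1 0.2 -1;1 0.2 0.5 0;1 0.2 0.5 0;1 0.2 0.5 0;1 0.2 0.5 0;1 0.2 0.5 0"

```text
time_s: 17.02
tcp_pos: [0.9589, -0.0396, 0.4279]
ee_rot: [[0.659, 0.659, 0.361], [0.751, -0.551, -0.365], [-0.041, 0.512, -0.858]]
wrist_force: [-0.4, -0.3, -0.2]
gripper_width: 0.003
gripper_force: 0.0
```

```bash
python3 - <<'E'
from station import *
s=sense();print(s["time_s"],s["tcp_pos"],s["joints"],s["ee_rot"])
E
```

```text
17.0167 [ 0.9589352  -0.0395585   0.42786323] [ 14.53713287  57.78439818  80.59075092  26.45796441 -95.42826232
 131.46738865] [[ 0.65926924  0.65940058  0.36132388]
 [ 0.75077092 -0.55088075 -0.36451807]
 [-0.04131705  0.51158701 -0.85823751]]
```

>>> move_arm --targets "-1 -0.5 0.3 -0.5;-1 -0.6 0.3 -1;-1 -0.6 0.3 -1;-1 -0.6 0.2 -1;-1 -0.6 0 -1;-1 -0.6 0 -1;-1 -0.6 0 -1;-1 -0.6 0 -1;-1 -0.6 0 -1;-1 -0.6 0 -1" --gripper 60

```text
time_s: 17.85
tcp_pos: [0.7736, -0.186, 0.5037]
ee_rot: [[0.997, 0.033, -0.072], [-0.005, -0.879, -0.477], [-0.08, 0.476, -0.876]]
wrist_force: [0.7, 0.0, 0.3]
gripper_width: 0.65
gripper_force: 0.0
```

>>> move_arm --targets "-1 -0.6 0 -1;-0.5 -0.6 0 -1;0 -0.6 0 -1;0 -0.6 0 -1;0 0 0 -1;0 0 0 -1;0 0 0 -1;0 0 0 -1;0 0 0 -1;0 0 0 -1"

```text
time_s: 18.68
tcp_pos: [0.6859, -0.2363, 0.4652]
ee_rot: [[0.647, -0.651, -0.397], [-0.76, -0.591, -0.27], [-0.059, 0.476, -0.877]]
wrist_force: [-1.1, 0.1, -0.1]
gripper_width: 0.684
gripper_force: 0.0
```

>>> move_arm --targets "0 0 0 -1;0 0 0 -1;0 0 0 -1;0 0 0 -1;0 0 0 -1;0 0 0 -1;0 0 0 -1;0 0 0 -0.5"

```text
time_s: 19.35
tcp_pos: [0.6525, -0.2297, 0.4431]
ee_rot: [[0.058, -0.882, -0.468], [-0.997, -0.072, 0.013], [-0.046, 0.466, -0.884]]
wrist_force: [1.1, 0.4, 0.5]
gripper_width: 0.69
gripper_force: 0.0
```

```bash
python3 - <<'E'
from station import *
from h import *
s=sense();print(s["time_s"],s["tcp_pos"],s["joints"],s["ee_rot"])
p=pickle.load(open("fit.pkl","rb"));Rm,t=carton(p)
print("in carton:",Rm.T@(s["tcp_pos"]-t));print(Rm.T@s["ee_rot"])
E
```

```text
19.35 [ 0.6525 -0.2297  0.4431] [  -5.2749   52.292    80.6343    3.0711 -146.1805   11.3649] [[ 0.0578 -0.8818 -0.4681]
 [-0.9973 -0.0724  0.0133]
 [-0.0456  0.4661 -0.8836]]
in carton: [-0.0506  0.0176  0.4243]
[[ 0.0074 -0.9992  0.0384]
 [-0.9988 -0.0056  0.0486]
 [-0.0484 -0.0387 -0.9981]]
```

>>> move_arm --targets "-0.1 -0.1 -0.8 0;-0.1 -0.1 -0.9 0;-0.1 -0.1 -0.9 0;-0.1 -0.1 -0.9 0;-0.1 -0.2 -0.9 0;-0.2 -0.2 -0.9 0;0 0 0 0;0 0 0 0"

```text
time_s: 20.02
tcp_pos: [0.6357, -0.2491, 0.3126]
ee_rot: [[0.062, -0.879, -0.472], [-0.997, -0.076, 0.011], [-0.046, 0.47, -0.882]]
wrist_force: [-0.9, -0.2, 0.8]
gripper_width: 0.688
gripper_force: 0.0
```

```bash
python3 - <<'E'
from station import *
from h import *
s=sense();w=capture("wrist")
p=pickle.load(open("fit.pkl","rb"));Rm,t=carton(p)
print("in carton:",Rm.T@(s["tcp_pos"]-t));print(Rm.T@s["ee_rot"],s["joints"])
T=np.eye(4);T[:3,:3]=s["ee_rot"];T[:3,3]=s["tcp_pos"];w["world_from_camera"]=T@w["hand_eye"]
P=np.array([[x,y,.14] for x in(-.011,.011) for y in(-.027,.027)]+[[x,y,.183] for x in(-.071,.071) for y in(-.086,.086)])@Rm.T+t
im=cv2.resize(w["image"],(800,600))
for q in proj(w,P):cv2.circle(im,tuple(int(v*1.25) for v in q),4,(0,255,0),1)
print(proj(w,P)*1.25);pickle.dump((w,s),open("w1.pkl","wb"))
cv2.imwrite("pics/w1.png",im)
E
```

```text
in carton: [-0.0011 -0.0005  0.3022]
[[ 0.0107 -0.9994  0.034 ]
 [-0.9989 -0.0091  0.0468]
 [-0.0465 -0.0345 -0.9983]] [  -6.7116   42.643    42.4598    2.8524 -117.8501   11.6011]
[[421.1809 216.7805]
 [419.0443 297.4692]
 [386.4111 216.2305]
 [386.0781 296.8001]
 [542.9208 118.6725]
 [514.0423 411.8393]
 [267.2505 115.8329]
 [286.9788 405.8202]]
```

View pics/w1.png

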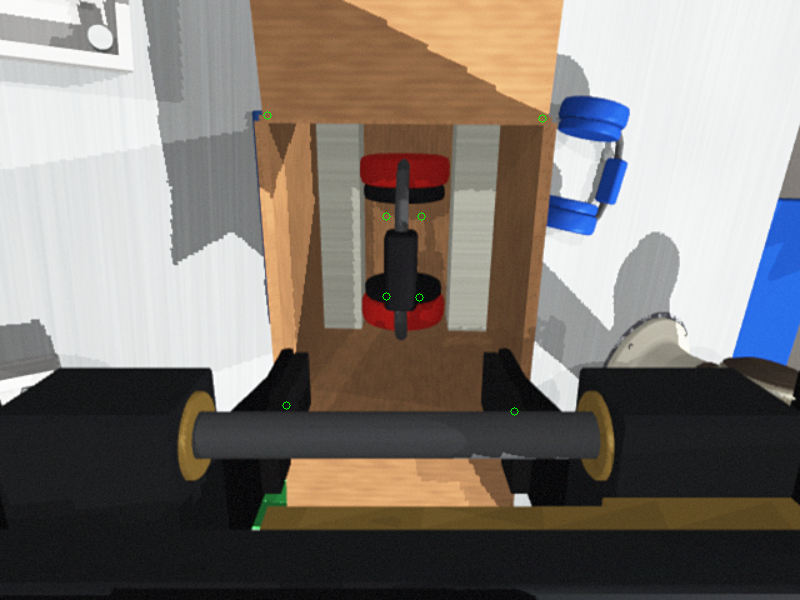

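The wrist picture confirms the red cups and the black pad, spanning (385-417, 231-309). It sits about 5 mm further toward +y than modelled, and the fingers straddle it well in x. Descending along the carton axis.

>>> move_arm --targets "-0.44 0 -0.77 0;-0.44 0 -0.77 0;-0.44 0 -0.77 0;-0.44 0 -0.77 0;-0.44 0 -0.77 0;-0.44 0 -0.77 0;0 0 0 0;0 0 0 0"

```text
time_s: 20.73
tcp_pos: [0.5713, -0.249, 0.1987]
ee_rot: [[0.063, -0.881, -0.469], [-0.997, -0.076, 0.01], [-0.044, 0.467, -0.883]]
wrist_force: [0.6, 0.3, 0.4]
gripper_width: 0.69
gripper_force: 0.0
```

>>> move_arm --targets "-0.22 0 -0.38 0;-0.22 0 -0.38 0;-0.22 0 -0.38 0;-0.22 0 -0.38 0;0 0 0 0;0 0 0 0;0 0 0 0"

```text
time_s: 21.32
tcp_pos: [0.5501, -0.2491, 0.1609]
ee_rot: [[0.063, -0.882, -0.467], [-0.997, -0.076, 0.01], [-0.044, 0.465, -0.884]]
wrist_force: [0.3, 0.2, -0.1]
gripper_width: 0.689
gripper_force: 0.0
```

```bash
python3 - <<'E'
from station import *
from h import *
s=sense()
p=pickle.load(open("fit.pkl","rb"));Rm,t=carton(p)
print("in carton:",Rm.T@(s["tcp_pos"]-t));print(Rm.T@s["ee_rot"],s["wrist_force"])
im=capture("wrist")["image"]
cv2.imwrite("pics/w2.png",im)
E
```

```text
in carton: [0.0007 0.0059 0.1281]
[[ 0.011  -0.9992  0.0393]
 [-0.9989 -0.0092  0.0449]
 [-0.0445 -0.0398 -0.9982]] [ 0.2834  0.2121 -0.084 ]
```

View pics/w2.png

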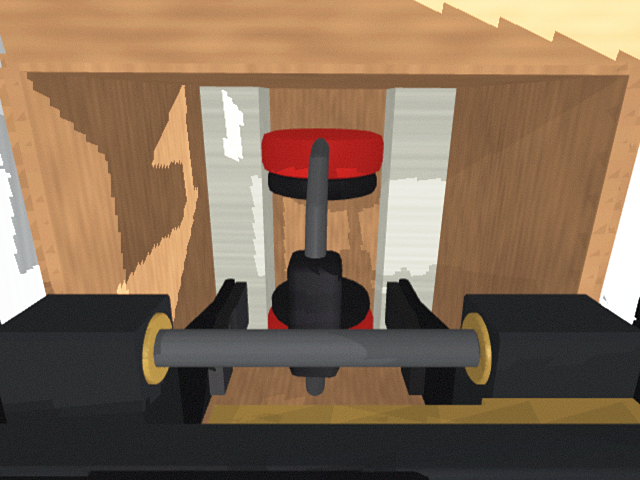

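The wrist picture shows the pad centred between the fingers, at about (315,313) between (235,300) and (400,300). Going 3 mm lower, then gripping.

>>> move_arm --targets "-0.06 0 -0.12 0;0 0 0 0"

```text
time_s: 21.53
tcp_pos: [0.5468, -0.2487, 0.1562]
ee_rot: [[0.062, -0.88, -0.47], [-0.997, -0.076, 0.011], [-0.046, 0.468, -0.882]]
wrist_force: [0.3, 0.7, -0.0]
gripper_width: 0.693
gripper_force: 0.0
```

>>> move_arm --targets "0 0 0 0;0 0 0 0;0 0 0 0;0 0 0 0;0 0 0 0;0 0 0 0;0 0 0 0;0 0 0 0" --gripper 10

```text
time_s: 22.2
tcp_pos: [0.5466, -0.2488, 0.1562]
ee_rot: [[0.062, -0.88, -0.471], [-0.997, -0.076, 0.011], [-0.046, 0.469, -0.882]]
wrist_force: [0.3, -0.0, 0.4]
gripper_width: 0.253
gripper_force: 30.0
```

>>> move_arm --targets "0.2 0.01 0.35 0;0.3 0.02 0.52 0;0.4 0.03 0.69 0;0.4 0.03 0.69 0;0.4 0.03 0.69 0;0.4 0.03 0.69 0;0.4 0.03 0.69 0;0.4 0.03 0.69 0;0.4 0.03 0.69 0;0.4 0.03 0.69 0"

```text
time_s: 23.03
tcp_pos: [0.6399, -0.2417, 0.3163]
ee_rot: [[0.062, -0.88, -0.47], [-0.997, -0.077, 0.012], [-0.047, 0.468, -0.883]]
wrist_force: [0.9, -0.7, -2.2]
gripper_width: 0.251
gripper_force: 30.0
```

>>> move_arm --targets "0.4 0.03 0.69 0;0.4 0.03 0.69 0;0.2 0.03 0.6 0;0 0 0.7 0;0 0 0.7 0;0 0 0.3 0;0 0 0 0"

```text
time_s: 23.62
tcp_pos: [0.665, -0.2398, 0.4087]
ee_rot: [[0.062, -0.882, -0.467], [-0.997, -0.076, 0.011], [-0.045, 0.465, -0.884]]
wrist_force: [0.3, -0.2, -4.2]
gripper_width: 0.247
gripper_force: 30.0
```

```bash
python3 - <<'E'
from station import *
from h import *
s=sense();print(s["time_s"],s["tcp_pos"],s["joints"],s["ee_rot"],s["wrist_force"])
d={"side":capture("side"),"top":capture("top")}
pickle.dump(d,open("c2.pkl","wb"))
s=d["side"]["image"][60:330,240:510];t=d["top"]["image"][30:300,290:560]
cv2.imwrite("pics/g3.png",cv2.resize(np.hstack([s,t]),(800,400),interpolation=cv2.INTER_CUBIC))
E
```

```text
23.6167 [ 0.665  -0.2398  0.4087] [  -5.8451   51.212    73.0311    3.2636 -139.5217   12.0032] [[ 0.0621 -0.8823 -0.4666]
 [-0.9971 -0.0758  0.0106]
 [-0.0447  0.4646 -0.8844]] [ 0.3029 -0.2208 -4.1803]
```

View pics/g3.png

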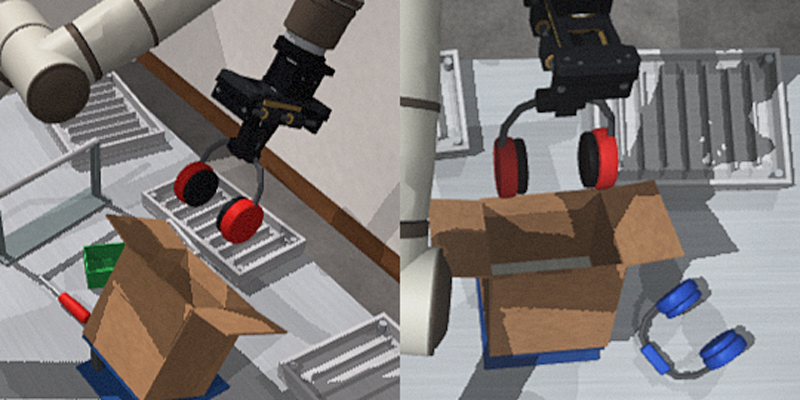

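Both side and top views show the red ear defenders held above the carton, at side crop (220,205), with both flaps wide open. Now I push outward at the reach limit to bring the tool back to vertical.

>>> move_arm --targets "0.6 0 0.4 0;1 0 0.5 0;1 0 0.5 0;1 0 0.5 0;1 0 0.5 0;1 0 0.5 0;1 0 0.5 0;1 0 0.5 0;1 0 0.5 0;1 0 0.5 0"

```text
time_s: 24.55
tcp_pos: [0.7106, -0.1937, 0.4052]
ee_rot: [[0.089, -0.92, -0.381], [-0.996, -0.078, -0.045], [0.012, 0.383, -0.924]]
wrist_force: [0.2, -0.7, -3.3]
gripper_width: 0.247
gripper_force: 30.0
```

>>> move_arm --targets "1 0 0.5 0;1 0 0.5 0;1 0 0.5 0;1 0 0.5 0;1 0 0.5 0;1 0 0.5 0;1 0 0.5 0;1 0 0.5 0;1 0 0.5 0;1 0 0.5 0"

```text
time_s: 25.38
tcp_pos: [0.7546, -0.1591, 0.3973]
ee_rot: [[0.11, -0.958, -0.264], [-0.991, -0.086, -0.099], [0.072, 0.272, -0.96]]
wrist_force: [-0.4, -0.3, -2.5]
gripper_width: 0.252
gripper_force: 30.0
```

```bash
python3 - <<'E'
from station import *
s=sense();print(s["time_s"],s["tcp_pos"],s["joints"],s["ee_rot"],s["wrist_force"],s["gripper_width"])
E
```

```text
25.3833 [ 0.75463342 -0.15912029  0.39727853] [   2.05283611   54.49630632   80.59544946    6.84788981 -131.44646611
    7.53929559] [[ 0.10983542 -0.95834508 -0.26364918]
 [-0.99133999 -0.08641355 -0.09888234]
 [ 0.07198054  0.27222676 -0.95953707]] [-0.40383021 -0.30772846 -2.47611323] 0.25218734473955073
```

>>> move_arm --targets "0 0 0 -1;0 0 0 -1;0 0 0 -1;0.5 0 0.2 -1;0.8 0 0.3 -1;1 0 0.5 -1;1 0 0.5 -1;1 0 0.5 -1;1 0 0.5 0;1 0 0.5 0"

```text
time_s: 26.22
tcp_pos: [0.7758, -0.1349, 0.3853]
ee_rot: [[-0.556, -0.811, -0.181], [-0.83, 0.555, 0.058], [0.053, 0.182, -0.982]]
wrist_force: [0.1, -0.1, -3.0]
gripper_width: 0.253
gripper_force: 30.0
```

>>> move_arm --targets "1 0 0.5 0;1 0 0.5 0;1 0 0.5 0;1 0 0.5 0;1 0 0.5 0;1 0 0.5 0;1 0 0.5 0"

```text
time_s: 26.8
tcp_pos: [0.8115, -0.1121, 0.3826]
ee_rot: [[-0.562, -0.823, -0.078], [-0.827, 0.561, 0.036], [0.014, 0.085, -0.996]]
wrist_force: [-1.3, 0.3, -3.0]
gripper_width: 0.251
gripper_force: 30.0
```

```bash
python3 - <<'E'
from station import *
s=sense();print(s["time_s"],s["tcp_pos"],s["joints"],s["ee_rot"],s["wrist_force"],s["gripper_width"])
E
```

```text
26.8 [ 0.8115238  -0.11211609  0.38260157] [   2.49976553   53.0952849    80.5944285    -2.69092269 -121.864746
  -38.06733611] [[-0.5620309  -0.8234094  -0.07821907]
 [-0.82700059  0.56101521  0.03649613]
 [ 0.01383083  0.08519917 -0.99626794]] [-1.33105431  0.25598114 -3.01063867] 0.25103462278954775
```

>>> move_arm --targets "1 0 0.5 0;1 0 0.5 0;1 0 0.5 0;1 0 0.5 0;0.8 0 0.4 0"

```text
time_s: 27.22
tcp_pos: [0.837, -0.0995, 0.382]
ee_rot: [[-0.563, -0.826, -0.003], [-0.826, 0.563, 0.022], [-0.017, 0.015, -1.0]]
wrist_force: [0.4, 0.3, -4.3]
gripper_width: 0.25
gripper_force: 30.0
```

```bash
python3 - <<'E'
from station import *
import numpy as np
s=sense();print(s["time_s"],s["tcp_pos"],s["joints"],s["ee_rot"],s["ee_rot"]@[-.0445,-.02,-.9988])
from h import *
T=pickle.load(open("c0.pkl","rb"))["top"]
a,b=onz(T,160,155.5,.15),onz(T,188,279,.15);print((a+b)/2,np.degrees(np.arctan2(*(a-b)[[1,0]])))
E
```

```text
27.2167 [ 0.83700626 -0.09945901  0.38197761] [   3.66948403   53.27415154   80.59142311   -1.45822381 -117.39805852
  -38.62500419] [[-0.56334032 -0.82621956 -0.0029848 ]
 [-0.82605278  0.56314551  0.02244857]
 [-0.01686657  0.01511178 -0.99974354]] [0.04457425 0.00307481 0.99899218]
[0.5311 0.2083 0.15  ] 14.592763648666429
```

Tool vertical. Next: turn to the rail's yaw and carry over the bar.

>>> move_arm --targets "-0.5 0.5 0 0.5;-1 1 0.2 1;-1 1 0.2 1;-1 1 0 1;-1 1 0 1;-1 1 0 1;-1 1 0 1;-1 1 0 1;-1 1 0 1;-1 1 0 1"

```text
time_s: 28.05
tcp_pos: [0.5979, 0.1381, 0.3925]
ee_rot: [[0.231, -0.973, -0.018], [-0.973, -0.231, 0.013], [-0.017, 0.015, -1.0]]
wrist_force: [0.5, 1.1, -3.4]
gripper_width: 0.251
gripper_force: 30.0
```

>>> move_arm --targets "-1 1 0 0.3;-0.9 0.9 0 0;-0.5 0.5 0 0;-0.2 0.2 0 0;0 0 0 0;0 0 0 0"

```text
time_s: 28.55
tcp_pos: [0.5347, 0.2021, 0.3925]
ee_rot: [[0.253, -0.967, -0.019], [-0.967, -0.253, 0.012], [-0.016, 0.015, -1.0]]
wrist_force: [0.9, -0.7, -3.3]
gripper_width: 0.251
gripper_force: 30.0
```

```bash
python3 - <<'E'
from station import *
import numpy as np
s=sense();r=s["ee_rot"];print(s["time_s"],s["tcp_pos"],s["joints"],r,np.degrees(np.arctan2(r[1,1],r[0,1])),s["wrist_force"])
E
```

```text
28.55 [0.53467805 0.20211869 0.39246844] [ 36.27688037  13.4532376   12.38870787  -1.18633615 -89.39555155
 -21.61629237] [[ 0.25264832 -0.96737707 -0.01871981]
 [-0.96742111 -0.25289089  0.01194114]
 [-0.01628566  0.01509303 -0.99975346]] -165.34964731111907 [ 0.93448657 -0.74310126 -3.27853854]
```

>>> move_arm --targets "-0.14 0.25 -0.5 0;0 0 -0.9 0;0 0 -0.9 0;0 0 -0.9 0;0 0 -0.9 0;0 0 -0.9 0;0 0 -0.9 0;0 0 -0.9 0;0 0 -0.9 0;0 0 0 0"

```text
time_s: 29.38
tcp_pos: [0.529, 0.2059, 0.1939]
ee_rot: [[0.249, -0.968, -0.03], [-0.968, -0.249, 0.007], [-0.014, 0.027, -1.0]]
wrist_force: [-0.7, -0.9, -4.9]
gripper_width: 0.253
gripper_force: 30.0
```

>>> move_arm --targets "0 0 -0.3 0;0 0 -0.1 0;0 0 0 0;0 0 0 0"

```text
time_s: 29.72
tcp_pos: [0.5318, 0.2086, 0.1907]
ee_rot: [[0.252, -0.968, -0.018], [-0.968, -0.252, 0.013], [-0.017, 0.014, -1.0]]
wrist_force: [0.1, -0.3, -2.5]
gripper_width: 0.245
gripper_force: 30.0
```

>>> move_arm --targets "0 0 -0.1 0;0 0 -0.1 0;0 0 0 0;0 0 0 0"

```text
time_s: 30.05
tcp_pos: [0.5309, 0.2085, 0.1846]
ee_rot: [[0.252, -0.967, -0.02], [-0.967, -0.253, 0.012], [-0.016, 0.016, -1.0]]
wrist_force: [0.3, -0.3, -3.6]
gripper_width: 0.249
gripper_force: 30.0
```

>>> move_arm --targets "0 0 -0.2 0;0 0 -0.2 0;0 0 -0.2 0;0 0 0 0;0 0 0 0"

```text
time_s: 30.47
tcp_pos: [0.5307, 0.2083, 0.1688]
ee_rot: [[0.252, -0.967, -0.021], [-0.968, -0.253, 0.011], [-0.016, 0.018, -1.0]]
wrist_force: [0.2, 0.4, -2.6]
gripper_width: 0.248
gripper_force: 30.0
```

>>> move_arm --targets "0 0 -0.1 0;0 0 0 0;0 0 0 0"

```text
time_s: 30.72
tcp_pos: [0.531, 0.2085, 0.167]
ee_rot: [[0.252, -0.967, -0.02], [-0.968, -0.253, 0.012], [-0.016, 0.016, -1.0]]
wrist_force: [-0.6, -0.3, -3.0]
gripper_width: 0.251
gripper_force: 30.0
```

>>> move_arm --targets "0 0 -0.08 0;0 0 0 0;0 0 0 0"

```text
time_s: 30.97
tcp_pos: [0.531, 0.2085, 0.1649]
ee_rot: [[0.252, -0.967, -0.02], [-0.968, -0.252, 0.012], [-0.016, 0.016, -1.0]]
wrist_force: [0.4, -0.8, -4.4]
gripper_width: 0.252
gripper_force: 30.0
```

>>> move_arm --targets "0 0 -0.08 0;0 0 0 0;0 0 0 0"

```text
time_s: 31.22
tcp_pos: [0.5309, 0.2084, 0.1629]
ee_rot: [[0.252, -0.967, -0.02], [-0.968, -0.252, 0.012], [-0.016, 0.017, -1.0]]
wrist_force: [0.1, 0.4, -2.7]
gripper_width: 0.253
gripper_force: 30.0
```

>>> move_arm --targets "0 0 -0.08 0;0 0 0 0;0 0 0 0;0 0 0 0"

```text
time_s: 31.55
tcp_pos: [0.531, 0.2085, 0.161]
ee_rot: [[0.252, -0.967, -0.02], [-0.968, -0.252, 0.012], [-0.016, 0.016, -1.0]]
wrist_force: [-0.4, -0.1, -3.4]
gripper_width: 0.249
gripper_force: 30.0
```

>>> move_arm --targets "0 0 -0.05 0;0 0 0 0;0 0 0 0"

```text
time_s: 31.8
tcp_pos: [0.531, 0.2085, 0.1597]
ee_rot: [[0.252, -0.967, -0.02], [-0.968, -0.252, 0.012], [-0.016, 0.016, -1.0]]
wrist_force: [0.4, -0.7, -3.5]
gripper_width: 0.249
gripper_force: 30.0
```

>>> move_arm --targets "0 0 -0.05 0;0 0 0 0;0 0 0 0"

```text
time_s: 32.05
tcp_pos: [0.5312, 0.2086, 0.1591]
ee_rot: [[0.252, -0.967, -0.019], [-0.967, -0.253, 0.012], [-0.016, 0.015, -1.0]]
wrist_force: [-0.3, -0.5, -0.3]
gripper_width: 0.249
gripper_force: 30.0
```

>>> move_arm --targets "0 0 -0.05 0;0 0 0 0;0 0 0 0;0 0 0 0"

```text
time_s: 32.38
tcp_pos: [0.5312, 0.2086, 0.159]
ee_rot: [[0.253, -0.967, -0.018], [-0.967, -0.253, 0.012], [-0.016, 0.015, -1.0]]
wrist_force: [-2.7, -0.8, 4.9]
gripper_width: 0.251
gripper_force: 30.0
```

```bash
python3 - <<'E'
from station import *
s=sense();print(s["tcp_pos"],s["wrist_force"],s["moment"])
E
```

```text
[0.53124159 0.20857124 0.15895158] [-2.7331188  -0.81208809  4.8625363 ] [-0.07146712  0.89760538  0.00465795]
```

The bar carries the load: the wrist force rose by 8 N at constant height. I release gently by a few mm, raise 3 mm and lightly re-grip to confirm the pad rests on the bar while held.

>>> move_arm --targets "0 0 0 0;0 0 0 0;0 0 0 0;0 0 0.06 0;0 0 0.06 0;0 0 0 0;0 0 0 0;0 0 0 0" --gripper 27

```text
time_s: 33.05
tcp_pos: [0.5312, 0.2085, 0.1601]
ee_rot: [[0.252, -0.967, -0.02], [-0.968, -0.252, 0.012], [-0.016, 0.016, -1.0]]
wrist_force: [-0.4, -0.3, 0.4]
gripper_width: 0.312
gripper_force: 0.0
```

>>> move_arm --targets "0 0 0 0;0 0 0 0;0 0 0 0;0 0 0 0;0 0 0 0;0 0 0 0" --gripper 10

```text
time_s: 33.55
tcp_pos: [0.531, 0.2085, 0.1601]
ee_rot: [[0.252, -0.967, -0.02], [-0.968, -0.252, 0.012], [-0.016, 0.016, -1.0]]
wrist_force: [1.1, -0.0, -2.5]
gripper_width: 0.254
gripper_force: 29.9
```

```bash
python3 - <<'E'
from station import *
s=sense();print(s["tcp_pos"],s["wrist_force"],s["moment"],s["gripper_width"]*87)
E
```

```text
[0.53103317 0.20850851 0.16010038] [ 1.05130916 -0.03274131 -2.45473576] [ 0.06807036 -0.33128809 -0.02846637] 22.055586374639557
```

>>> move_arm --targets "0 0 -0.04 0;0 0 0 0;0 0 0 0;0 0 0 0"

```text
time_s: 33.88
tcp_pos: [0.5311, 0.2085, 0.16]
ee_rot: [[0.252, -0.967, -0.019], [-0.967, -0.253, 0.012], [-0.016, 0.016, -1.0]]
wrist_force: [-2.4, -0.6, 3.8]
gripper_width: 0.25
gripper_force: 30.0
```

```bash
python3 - <<'E'
from station import *
s=sense();print(s["tcp_pos"],s["wrist_force"],s["moment"],s["gripper_width"]*87)
E
```

```text
[0.53111189 0.2084841  0.15997214] [-2.3748904  -0.62886189  3.82255147] [-0.08121607  0.45785055 -0.03676123] 21.77333528912736
```

Contact now occurs 1 mm higher than before the re-grip, so it is the pad that bears on the bar and not the fingertips. Releasing and retreating.

>>> move_arm --targets "0 0 0 0;0 0 0 0;0 0 0 0;0 0 0.05 0;0 0 0 0;0 0 0 0;0 0 0 0;0 0 0 0" --gripper 50

```text
time_s: 34.55
tcp_pos: [0.531, 0.2085, 0.1604]
ee_rot: [[0.252, -0.967, -0.02], [-0.968, -0.252, 0.012], [-0.016, 0.016, -1.0]]
wrist_force: [-0.2, -0.0, -0.2]
gripper_width: 0.566
gripper_force: 0.0
```

>>> move_arm --targets "0 0 0.3 0;0 0 0.5 0;0 0 0.8 0;0 0 0.9 0;0 0 0.9 0;0 0 0.9 0;0 0 0.9 0;0 0 0.5 0;0 0 0 0;0 0 0 0"

```text
time_s: 35.38
tcp_pos: [0.531, 0.2086, 0.3036]
ee_rot: [[0.252, -0.967, -0.019], [-0.968, -0.252, 0.013], [-0.017, 0.015, -1.0]]
wrist_force: [-0.1, 0.2, -0.7]
gripper_width: 0.575
gripper_force: 0.0
```

```bash
python3 - <<'E'
from station import *
from h import *
import time
s=sense();print(s["time_s"],s["tcp_pos"],s["wrist_force"],s["gripper_width"]*87)
for k in range(2):
  for n in("side","top"):
    c=capture(n);im=c["image"].astype(int)
    m=((im[...,2]>110)&(im[...,1]<60)&(im[...,0]<60)).astype(np.uint8)
    _,_,st,ce=cv2.connectedComponentsWithStats(m)
    print(n,[(tuple(ce[i].round(1)),st[i,4],onz(c,*ce[i],.07).round(3)) for i in range(1,len(st)) if st[i,4]>40])
T=c
print("expected crown top px",proj(T,[[.531,.2085,.176]]))
# flaps: model px for angles vs edges: save diff only
E
```

```text
35.3833 [0.531  0.2086 0.3036] [-0.1198  0.2145 -0.694 ] 49.99120528793025
side [((np.float64(278.3), np.float64(198.4)), np.int32(77), array([0.538, 0.183, 0.07 ])), ((np.float64(289.7), np.float64(267.3)), np.int32(166), array([ 0.436, -0.097,  0.07 ]))]
top [((np.float64(202.8), np.float64(204.4)), np.int32(49), array([0.574, 0.168, 0.07 ])), ((np.float64(207.8), np.float64(222.8)), np.int32(112), array([0.53 , 0.155, 0.07 ])), ((np.float64(159.6), np.float64(238.4)), np.int32(73), array([0.494, 0.267, 0.07 ])), ((np.float64(297.6), np.float64(254.1)), np.int32(206), array([ 0.454, -0.055,  0.07 ]))]
side [((np.float64(278.3), np.float64(198.7)), np.int32(80), array([0.538, 0.181, 0.07 ])), ((np.float64(289.8), np.float64(267.2)), np.int32(170), array([ 0.436, -0.097,  0.07 ]))]
top [((np.float64(202.8), np.float64(204.4)), np.int32(50), array([0.574, 0.168, 0.07 ])), ((np.float64(207.3), np.float64(222.0)), np.int32(122), array([0.532, 0.156, 0.07 ])), ((np.float64(159.7), np.float64(238.5)), np.int32(76), array([0.494, 0.267, 0.07 ])), ((np.float64(297.6), np.float64(254.1)), np.int32(207), array([ 0.454, -0.055,  0.07 ]))]
expected crown top px [[169.4497 213.6123]]
```

>>> move_arm --targets "0 0 0.5 0;0 0 0 0;0 0 0 0;0 0 0 0;0 0 0 0;0 0 0 0;0 0 0 0;0 0 0 0;0 0 0 0;0 0 0 0"

```text
time_s: 36.42
tcp_pos: [0.531, 0.2085, 0.3155]
ee_rot: [[0.252, -0.967, -0.02], [-0.968, -0.252, 0.012], [-0.016, 0.016, -1.0]]
wrist_force: [-0.7, -0.3, 0.7]
gripper_width: 0.575
gripper_force: 0.0
```

>>> move_arm --targets "0 0 0 0;0 0 0 0;0 0 0 0;0 0 0 0;0 0 0 0;0 0 0 0;0 0 0 0;0 0 0 0;0 0 0 0;0 0 0 0"

```text
time_s: 37.25
tcp_pos: [0.531, 0.2085, 0.3155]
ee_rot: [[0.252, -0.967, -0.02], [-0.968, -0.253, 0.012], [-0.016, 0.016, -1.0]]
wrist_force: [0.2, 0.7, 0.5]
gripper_width: 0.574
gripper_force: 0.0
```

```bash
python3 - <<'E'
from station import *
from h import *
s=sense();print(s["time_s"],s["tcp_pos"])
for k in range(12):
    c=capture("top");im=c["image"].astype(int)
    m=((im[...,2]>110)&(im[...,1]<60)&(im[...,0]<60)).astype(np.uint8)
    _,_,st,ce=cv2.connectedComponentsWithStats(m)
    print([(tuple(map(float,ce[i].round(1))),int(st[i,4])) for i in range(1,len(st)) if st[i,4]>40])
E
```

```text
37.25 [0.531  0.2085 0.3155]
[((202.8, 204.4), 50), ((207.2, 222.0), 125), ((158.6, 234.2), 124), ((297.6, 254.1), 218)]
[((202.8, 204.4), 50), ((207.4, 222.2), 121), ((158.5, 234.1), 126), ((297.9, 254.1), 215)]
[((202.9, 204.4), 48), ((207.2, 222.1), 126), ((158.5, 234.0), 128), ((297.5, 254.2), 216)]
[((202.9, 204.4), 48), ((207.3, 222.3), 121), ((158.5, 234.1), 127), ((297.3, 254.2), 222)]
[((202.9, 204.4), 49), ((207.3, 222.3), 123), ((158.5, 234.1), 127), ((297.5, 254.1), 218)]
[((202.9, 204.4), 49), ((207.2, 222.0), 125), ((158.5, 234.0), 129), ((297.2, 254.3), 229)]
[((202.8, 204.4), 50), ((207.4, 222.1), 125), ((158.4, 234.0), 127), ((297.7, 254.2), 221)]
[((202.8, 204.4), 50), ((207.3, 222.0), 126), ((158.6, 234.1), 124), ((297.4, 254.1), 216)]
[((202.8, 204.4), 48), ((207.3, 222.2), 121), ((158.5, 234.2), 127), ((297.5, 254.2), 215)]
[((202.7, 204.5), 48), ((207.3, 222.3), 120), ((158.5, 234.0), 126), ((297.2, 254.3), 228)]
[((202.9, 204.5), 48), ((207.4, 222.3), 120), ((158.6, 234.2), 125), ((297.6, 254.2), 222)]
[((202.9, 204.4), 49), ((207.2, 221.9), 130), ((158.5, 234.2), 126), ((297.1, 254.2), 218)]
```

The cups stay still to within 0.3 px, one on each side of the bar, and the robot touches nothing. Both flaps stayed wide open in the last view. I'm handing the job in.

```bash
python3 -c "
from station import *
print(finish_job())"
```

```text
the job is handed in; nothing more can be done
None
```

The job is handed in, with no verdict returned: both flaps were swung well open first, and the ear defenders now hang still on the bar, released, one cup on each side, after the bar took their weight while still gripped.

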